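# Put the valve-oil bottles back on their feet

## Task

Oil bottles drip when they lie down, so get them all upright in the groove of the wooden strip. Lift the lid of the parts box by the finger grip at its edge so that it tips up, well slanted (20 degrees or so), on the opposite rim, then take it right off and lay it flat on the bench clear of the box. Stand the bottle from the box and the one tipped over in the groove upright in the groove, without knocking over the bottles already standing there or shifting the brass mouthpiece and the brass bell.

Things in the scene. Friction and masses are not known exactly. Their poses are not given: they have to be found in the camera images.
- bottle_strip: Fixed wooden strip, 74 mm (x) by 424 mm (y) by 12 mm high, with one open-topped groove along its y axis: 44 mm wide (x from -22 to +22), 400 mm long (y from -200 to +200), 4 mm deep, so its floor lies 8 mm above the bench. Origin at the middle of its underside, on the bench; z up.
- left_bottle: Valve-oil dropper bottle, about 60 g: round body 32 mm across and 76 mm tall, stepped shoulder, pointed dropper cap to 102 mm; centre of mass about 38 mm above its base. Origin at the centre of its base, z along the bottle to the cap. Stands in the groove near its +y end.
- inner_bottle: Valve-oil dropper bottle, about 60 g: round body 32 mm across and 76 mm tall, stepped shoulder, pointed dropper cap to 102 mm; centre of mass about 38 mm above its base. Origin at the centre of its base, z along the bottle to the cap. Stands in the groove, the nearer to the middle of the two on the -y side.
- right_bottle: Valve-oil dropper bottle, about 60 g: round body 32 mm across and 76 mm tall, stepped shoulder, pointed dropper cap to 102 mm; centre of mass about 38 mm above its base. Origin at the centre of its base, z along the bottle to the cap. Stands in the groove near its -y end.
- tipped_bottle: Valve-oil dropper bottle, about 60 g: round body 32 mm across and 76 mm tall, stepped shoulder, pointed dropper cap to 102 mm; centre of mass about 38 mm above its base. Origin at the centre of its base, z along the bottle to the cap. Lies on its side along the groove in the wide space between the left and inner bottles, cap towards the inner bottle (strip -y).
- spare_bottle: Valve-oil dropper bottle, about 60 g: round body 32 mm across and 76 mm tall, stepped shoulder, pointed dropper cap to 102 mm; centre of mass about 38 mm above its base. Origin at the centre of its base, z along the bottle to the cap. Lies on its side on the cork liner in the closed parts box, cap roughly towards the box's -y side (within about 30 degrees of it).
- stock_box: Fixed open plastic parts box, 162 mm (x) by 192 mm (y) by 62 mm high, rim 61 mm above the bench; inside, a flat cork liner 16 mm thick whose top, 18 mm above the bench, is the floor (128 by 158 mm), walls leaning slightly outwards. Origin at the middle of its underside; z up.
- lid: Loose grey lid, about 120 g: plate 170 (x) by 200 (y) by 4 mm, under it a 4 mm deep lip (136 by 166 mm) that drops inside the rim with some play. Origin at its middle at the foot of the lip: height 0 when laid on the bench, 57 mm when seated. z up, +y to the finger grip. Free bench to lay it on: between mouthpiece and bell, about x 350 to 530, y 0 to 210 mm from the robot.
- lid_grip (a point): Point to take the lid by: in the upright finger grip on the lid's top at its +y edge. The grip is a rounded fin 12 mm thick (along the lid's x), 34 mm long (along y), its top 28 mm and the plate's top 8 mm above the lid's origin; this point is 20 mm above the origin, 80 mm from the lid's middle. Axes as the lid.
- lid_far_edge (a point): Middle of the lid's edge farthest from the finger grip (lid y -100 mm), on the plate's underside, 4 mm above the lid's origin. It is the edge that rests on the box rim while the lid is tipped.
- mouthpiece: Bystander: brass mouthpiece lying on the bench, 85 mm long (its y), 27 mm thick. Origin under its middle.
- horn_bell: Bystander: cut-off trumpet bell standing on its 95 mm rim, neck up, 111 mm tall. Origin at the middle of its rim, on the bench.
Mind the look-alikes: they are no part of the job. What is shaped like the inner_bottle but pink is not meant.

How it is judged:
By the outcome, as a careful person would: the job done as asked, in the order asked, and still so for the second after the job is handed in, with the robot touching nothing.
It also fails if it takes over 72 s, if anything falls off the work surface, if the arm or the gripper's body presses on something with over 40 N, if the wrist force passes 120 N, or if a joint passes its speed limit or range.

## Robot

A 6-joint arm with a two-finger parallel gripper is mounted at the origin on a cart in front of the work surface, level with it; the furniture and walls round the work are solid. World frame = base frame: x ahead of the robot, y to its left, z up, the work surface at z = 0. Lengths are in m, angles in degrees, forces in N, time in s.
With the tool pointing down it reaches from about 0.25 to 0.725 m from the base axis. Payload 9.7 kg.
Tool frame: the origin (TCP) lies midway between the tips of the shut fingers; the grasp point (between the pads) lies bot.hold_point_z behind it (bot.hold_point_z is the distance from the TCP to the grasp point, in m); z points along the fingers, y is the line along which they close (so a half turn about z gives the same grasp; the last joint's range is limited). The gripper opens to 85 mm and grips with 20 to 120 N. Pads are 22 mm wide; open, the fingers measure 114 mm over their backs; the gripper's body (76 mm by 85 mm) begins 54 mm behind the grasp point. The pads swing forward as they close: fully open they stand 13 mm farther back than shut.
Start: joints at [-76.604, 4.979, 10.078, 95.1, 0, 90], TCP at [0.127, -0.535, 0.231] pointing down, gripper open.
Joint ranges: [-179.16, 179.16], [-48.56, 103.87], [-65.8, 70.77], [-126.05, 130.52], [-82.76, 87.17], [-180, 180]. Speed limits (degrees/s): [127.2, 127.2, 147.25, 180, 180, 180].

## Interface

Orientations are given as [roll, pitch, yaw] about the fixed x, y, z axes, in that order (R = Rz(yaw) Ry(pitch) Rx(roll)).
In Python, from workcell import bot, camera, camera_model, ticket gives the robot as it stands.
- The arm moves only by the tool send_rows, never from a script. Its argument "targets" is text: rows parted by semicolons, each of 5 numbers parted by spaces: the shift along the tool's x, y, z in mm, then the turn about the tool's z in degrees, then the closure in counts, from 0 (fully open) to 255 (shut). A call has 1 to 20 rows; each row is the pose to reach, as a shift and turn from the pose commanded when the call began, along the tool's axes at that moment; what a row does not reach only later rows make up. A row lasts 1/8 s, in which the tool goes at most 62.5 mm and 10.7 degrees, less where a joint would pass 70% of its speed; a pose out of reach is approached as far as the arm can. A call with a gripper value outside its range is refused whole. The fingers move at their own pace and stop on an object; "newtons" is the grip in N (left out, the last holds). Time passes only in rows, so rows that repeat a pose let the fingers close. It gives the time, the measured TCP pose, the force, the opening and the grip force at its end, in the units of the state.
- bot.get_obs(): the state, without advancing time (a new reading comes with each control period).
- camera(name): name is "scene" or "side" or "wrist"; returns the picture (420x560x3 uint8, blue, green, red); there is no depth.
- camera_model(name): a dict with "K" (3x3 intrinsics, pixels), "pose" (4x4, takes a point from camera to world coordinates); the wrist camera has in their place "T_tool_cam" (4x4, takes a point from camera to tool coordinates, whose origin is the TCP and whose axes are the flange's). Camera axes: x right, y down, z forward; pixel columns grow to the right and rows downward; lengths in m; the calibration is good to about 2 mm. A picture is of the moment at which its call begins: read the wrist's pose just before it. camera_model takes no time and is no camera call.
- ticket.job_done(): hands the job in; it is judged then, once.
The state is a dict: "time": time; "q": joint angles; "qd": joint speeds; "joint_efforts": joint torques, N m; "ee_pos": TCP position; "tcp_rot": TCP orientation; "wrist_force": force on the tool from outside, world axes, zero at the start; "torque": the same for the moment, N m; "opening": finger opening in m; "grasp_force": force on a finger pad.
Only numpy, scipy, OpenCV 4.12 (cv2) and the standard library are available. Lean on these libraries where they do the work, as an engineer would, in place of code of your own. Each camera call takes 0.05 s, during which the arm holds its last target. There are 200 camera calls.

## Working session

There is one attempt and no reset: what is moved stays moved. The work goes in short steps, Python scripts to look and compute and a tool call to move; the robot and the scene stay as the last step left them, time stands still between calls to the robot, and variables do not carry over. Pictures are saved under pics/ and viewed, at most 10 in all, crops included, and the job is handed in when it is done.

Besides the shell and the picture viewer there is one more tool, called after "Request:" as name(argument=value, ...), one argument or row to a line, values as JSON. send_rows: Moves the arm, as the interface text tells. Its arguments: {"type":"object","properties":{"targets":{"type":"string"},"newtons":{"type":"number"}},"required":["targets"]}

```bash
mkdir -p pics; ls
cat > h.py <<'E'
import numpy as np,cv2
from workcell import bot,camera,camera_model,ticket
from scipy.spatial.transform import Rotation as R
E
python3 - <<'E'
from h import *
for n in("scene","side"):
    cv2.imwrite(f"pics/{n}0.png",camera(n)); m=camera_model(n); print(n,np.round(m["K"],1).tolist(),np.round(m["pose"],3).tolist())
print(np.round(camera_model("wrist")["T_tool_cam"],4).tolist(), bot.hold_point_z)
print(bot.get_obs())
E
```

```text
pics
scene [[424.1, 0.0, 278.5], [0.0, 424.1, 203.4], [0.0, 0.0, 1.0]] [[-0.875, -0.359, 0.325, 0.148], [-0.484, 0.636, -0.601, 0.6], [0.009, -0.683, -0.73, 0.922], [0.0, 0.0, 0.0, 1.0]]
side [[540.8, 0.0, 272.0], [0.0, 540.8, 211.9], [0.0, 0.0, 1.0]] [[0.99, -0.085, 0.113, 0.377], [-0.142, -0.59, 0.795, -1.26], [-0.001, -0.803, -0.596, 0.944], [0.0, 0.0, 0.0, 1.0]]
[[-0.0008, -0.9561, -0.2931, 0.0751], [1.0, -0.0009, 0.0002, 0.0009], [-0.0004, -0.2931, 0.9561, -0.1428], [0.0, 0.0, 0.0, 1.0]] 0.0187
{'time': 0.1, 'q': array([-7.66038380e+01,  5.00828798e+00,  1.00410351e+01,  9.51000994e+01,
        9.16005495e-04,  8.99989826e+01]), 'qd': array([ 0.07679054, -0.14537126,  0.12413204,  0.09908413, -0.09994046,
        0.02544804]), 'joint_efforts': array([-1.60387684e-03, -5.21557367e+01,  4.65655482e+01,  1.59931689e-02,
       -9.61072988e-05, -1.01712638e-07]), 'ee_pos': array([ 0.1273843 , -0.53484259,  0.23066899]), 'tcp_rot': array([-1.79932648e+02, -9.17200808e-04,  1.33971783e+01]), 'wrist_force': array([-0.37031682,  0.02965213, -1.13861346]), 'torque': array([ 0.01209548, -0.0219952 ,  0.00500192]), 'grasp_force': 0.0, 'opening': 0.0854527504547661}
```

View pics/scene0.png

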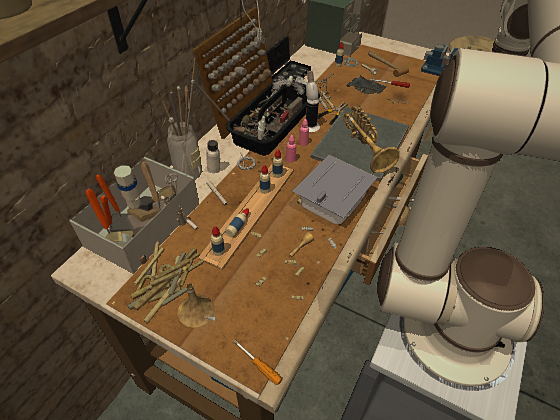

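View pics/side0.png

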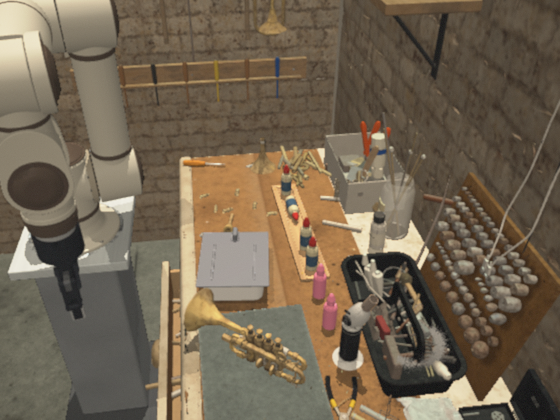

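Scene view: the standing bottles are left (218,240), inner (265,180) and right (278,162). The tipped one is at (238,220), the lid grip at (322,197), the mouthpiece at (300,242) and the bell at (195,305). The pink look-alikes at (292,148) and (304,128) are off the strip and not meant. First I need rough positions.

```bash
cat >> h.py <<'E'
def ray(n,uv,T=None):
    m=camera_model(n); P=m["pose"] if T is None else T
    d=P[:3,:3]@np.linalg.inv(m["K"])@[uv[0],uv[1],1]; return P[:3,3],d
def onz(n,uv,z,T=None):
    o,d=ray(n,uv,T); return o+d*(z-o[2])/d[2]
def tri(rays):
    A=[];b=[]
    for o,d in rays:
        d=d/np.linalg.norm(d);M=np.eye(3)-np.outer(d,d);A.append(M);b.append(M@o)
    A=np.vstack(A);b=np.hstack(b);x=np.linalg.lstsq(A,b,rcond=None)[0]
    return x,np.abs(A@x-b).max()
def wristT():
    o=bot.get_obs();T=np.eye(4);T[:3,:3]=R.from_euler('xyz',o["tcp_rot"],degrees=True).as_matrix();T[:3,3]=o["ee_pos"]
    return T@camera_model("wrist")["T_tool_cam"]
E
python3 - <<'E'
from h import *
print(camera_model("wrist")["K"].round(1).tolist())
for n,s,d in [("grip",(321,194),(235,236)),("leftcap",(215,230),(286,168)),("innercap",(265,170),(305,223)),("rightcap",(278,152),(312,242))]:
    x,e=tri([ray("scene",s),ray("side",d)]);print(n,x.round(3),round(e,4))
for n,s,z in [("lidcorner A",(294,205),.065),("B",(348,222),.065),("C",(378,174),.065),("D",(328,156),.065),("stripL",(206,262),.012),("stripR",(286,168),.012),("mouth",(300,242),.01),("bell",(195,310),.03)]:
    print(n,onz("scene",s,z).round(3))
E
```

```text
[[358.1, 0.0, 282.0], [0.0, 358.1, 205.4], [0.0, 0.0, 1.0]]
grip [ 0.437 -0.188  0.074] 0.0018
leftcap [0.61  0.079 0.097] 0.0003
innercap [ 0.617 -0.181  0.091] 0.0005
rightcap [ 0.619 -0.264  0.096] 0.0005
lidcorner A [ 0.489 -0.121  0.065]
B [ 0.335 -0.137  0.065]
C [ 0.33  -0.355  0.065]
D [ 0.493 -0.357  0.065]
stripL [0.616 0.126 0.012]
stripR [ 0.607 -0.296  0.012]
mouth [ 0.433 -0.054  0.01 ]
bell [0.549 0.259 0.03 ]
```

Request:
send_rows(
  targets="0 0 -100 0 0;475 -385 -130 -76.6 0;475 -385 -130 -76.6 0;475 -385 -130 -76.6 0;475 -385 -130 -76.6 0;475 -385 -130 -76.6 0;475 -385 -130 -76.6 0;475 -385 -130 -76.6 0;475 -385 -130 -76.6 0;475 -385 -130 -76.6 0;475 -385 -130 -76.6 0;475 -385 -130 -76.6 0;475 -385 -130 -76.6 0;475 -385 -130 -76.6 0",
)

```text
time: 1.85
ee_pos: [0.4997, -0.0513, 0.3615]
tcp_rot: [180.0, 0.0, 89.9]
wrist_force: [0.0, 0.5, 0.5]
opening: 0.0856
grasp_force: 0.0
```

Run:
```python
from h import *
o=bot.get_obs();print(o["time"],o["ee_pos"].round(3),o["tcp_rot"].round(2),o["q"].round(0))
T=wristT();np.save("T1.npy",T);I=camera("wrist");cv2.imwrite("pics/w1raw.png",I);cv2.imwrite("pics/w1.png",cv2.resize(I,(800,600),interpolation=cv2.INTER_CUBIC))
```

```text
1.85 [ 0.5   -0.051  0.361] [1.7999e+02 1.0000e-02 8.9920e+01] [ -6.   4.  24. 110.  -0.  84.]
```

View pics/w1.png

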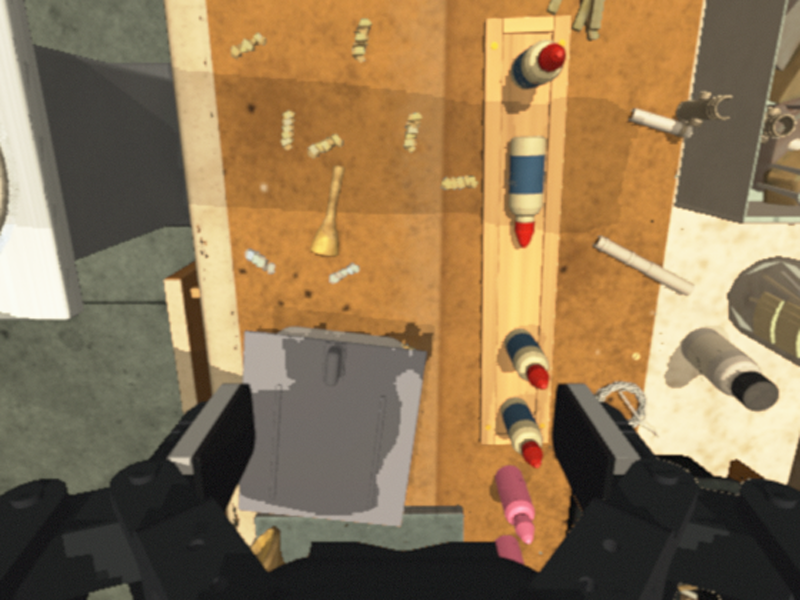

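Wrist view in 800×600 pixels: the lid corners are at (246,331), (427,350) and (402,525), with the grip fin at (334,347)–(332,380). The tipped bottle has its base at (527,137) and cap tip at (524,246). The left bottle is at (535,70), inner at (518,345), right at (514,415), and the mouthpiece runs (338,167)–(325,255). The two pink bottles, (515,500) and (510,548), are off the strip end.

Run:
```python
from h import *
T=np.load("T1.npy");s=.7
for n,u,z in [("lc1",(246,331),.065),("lc2",(427,350),.065),("lc3",(402,525),.065),("lc4",(240,510),.065),("gripN",(335,347),.085),("gripS",(332,380),.085),
 ("tip cap",(524,246),.024),("tip base",(527,137),.030),("tip mid L",(510,175),.024),("tip mid R",(545,175),.024),
 ("mouth1",(338,167),.005),("mouth2",(325,255),.01),("stripTL",(487,18),.012),("stripTR",(570,15),.012),("stripBL",(483,442),.012),
 ("left cap",(553,54),.11),("inner cap",(540,380),.11),("right cap",(534,458),.11)]:
    print(n,onz("wrist",(u[0]*s,u[1]*s),z,T)[:2].round(4)*1000)
I=cv2.imread("pics/w1raw.png").astype(int);b,g,r=I[...,0],I[...,1],I[...,2]
m=((r>150)&(g<70)&(b<70)).astype(np.uint8)
n,_,st,c=cv2.connectedComponentsWithStats(m)
print([(c[i].round(1).tolist(),int(st[i,4])) for i in range(1,n) if st[i,4]>15])
```

```text
lc1 [ 356.  -148.1]
lc2 [ 522.5 -167.5]
lc3 [ 498.7 -365.3]
lc4 [ 331.5 -345.9]
gripN [ 440.  -155.7]
gripS [ 435.9 -188. ]
tip cap [616.  -77.9]
tip base [610.6  21.7]
tip mid L [598.7 -11.6]
tip mid R [630.8 -11.7]
mouth1 [439.   -5.2]
mouth2 [423.4 -89.4]
stripTL [573.5 120.1]
stripTR [645.  122.3]
stripBL [ 588.4 -300.8]
left cap [606.5  77.8]
inner cap [ 616.7 -175.9]
right cap [ 617.3 -253. ]
[([387.8, 36.0], 106), ([366.5, 162.9], 142), ([377.4, 263.7], 124), ([373.5, 318.5], 125)]
```

Request:
send_rows(
  targets="-125 -62 200 6.9 0;-125 -62 200 6.9 0;-125 -62 200 6.9 0;-125 -62 230 6.9 0;-125 -62 260 6.9 0;-125 -62 290 6.9 0;-125 -62 290 6.9 0;-125 -62 290 6.9 255;-125 -62 290 6.9 255;-125 -62 290 6.9 255;-125 -62 290 6.9 255;-125 -62 290 6.9 255;-125 -62 290 6.9 255;-125 -62 290 6.9 255;-125 -62 290 6.9 255",
  newtons=20,
)

```text
time: 3.78
ee_pos: [0.4386, -0.1755, 0.0718]
tcp_rot: [180.0, 0.0, 83.1]
wrist_force: [-1.0, -0.0, 5.6]
opening: 0.0115
grasp_force: 20.6
```

Request:
send_rows(
  targets="0 0 -7 0 255;-1 0 -14 0 255;-4 0 -22 0 255;-6 0 -29 0 255;-8 0 -36 0 255;-10 0 -43 0 255;-13 0 -50 0 255;-16 0 -57 0 255;-20 0 -66 0 255;-25 0 -74 0 255;-25 0 -74 0 255",
)

```text
time: 5.15
ee_pos: [0.4356, -0.2008, 0.146]
tcp_rot: [179.9, 0.0, 83.1]
wrist_force: [0.5, 0.0, -2.0]
opening: 0.0116
grasp_force: 19.7
```

Run:
```python
from h import *
a=camera("side");b=camera("scene")
a=cv2.resize(a[190:330,160:300],(400,400),interpolation=cv2.INTER_CUBIC);b=cv2.resize(b[120:260,260:400],(400,400),interpolation=cv2.INTER_CUBIC)
cv2.imwrite("pics/lift.png",np.hstack([a,b]))
```

```text
(no output)
```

View pics/lift.png

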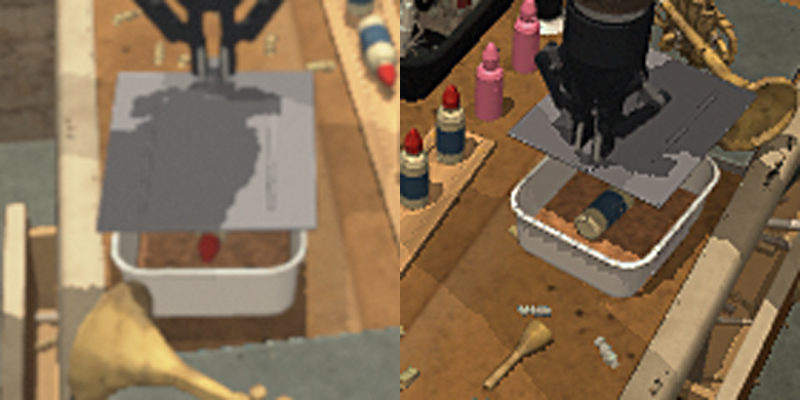

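Run:
```python
from h import *
for n,s,d in [("-x-y",(384.2,153.2),(194,271)),("-x+y",(351,192.4),(202,215.2)),("+x+y",(297.8,166.2),(269.6,215.2))]:
    x,e=tri([ray("side",d),ray("scene",s)]);print(n,x.round(3),round(e,4))
```

```text
-x-y [ 0.331 -0.37   0.134] 0.001
-x+y [ 0.354 -0.173  0.137] 0.0026
+x+y [ 0.521 -0.196  0.137] 0.0019
```

Request:
send_rows(
  targets="13 0 20 0 255;22 0 40 0 255;25 0 60 0 255;25 0 70 0 255;25 0 74 0 255;25 0 74 0 180;25 0 74 0 180;25 0 74 0 180;45 0 68 0 180;45 0 68 0 180;45 0 68 0 255;45 0 68 0 255;45 0 68 0 255;45 0 68 0 255",
  newtons=20,
)

```text
time: 7.0
ee_pos: [0.4408, -0.1558, 0.0774]
tcp_rot: [180.0, 0.0, 83.1]
wrist_force: [-0.3, 0.6, 0.8]
opening: 0.011
grasp_force: 19.5
```

Request:
send_rows(
  targets="0 0 -8 0 255;-1 0 -16 0 255;-4 0 -24 0 255;-6 0 -32 0 255;-8 0 -40 0 255;-8 0 -40 0 255",
)

```text
time: 7.75
ee_pos: [0.4401, -0.1638, 0.118]
tcp_rot: [179.9, 0.0, 83.1]
wrist_force: [-0.2, 0.0, -0.4]
opening: 0.0104
grasp_force: 19.6
```

```bash
cat > tilt.py <<'E'
from h import *
a=camera("side");b=camera("scene")
# lid silhouette columns in side: greyscale diffs are hard; save the crops
import sys
a=cv2.resize(a[190:330,160:300],(400,400),interpolation=cv2.INTER_CUBIC);b=cv2.resize(b[120:260,260:400],(400,400),interpolation=cv2.INTER_CUBIC)
cv2.imwrite(sys.argv[1],np.hstack([a,b]))
E
python3 tilt.py pics/lift2.png
```

```text
(no output)
```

View pics/lift2.png

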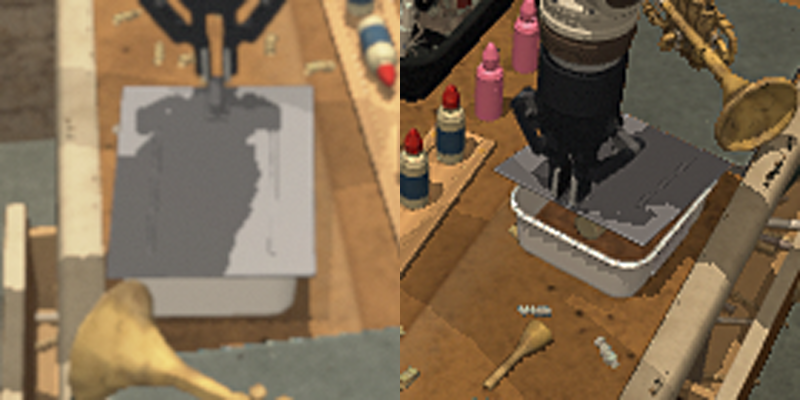

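The far edge is now resting on the opposite rim and the lid is tipping, so I continue the arc.

Request:
send_rows(
  targets="-3 0 -8 0 255;-6 0 -16 0 255;-10 0 -24 0 255;-14 0 -32 0 255;-18 0 -40 0 255;-18 0 -40 0 255",
)

```text
time: 8.6
ee_pos: [0.4378, -0.1818, 0.158]
tcp_rot: [179.9, 0.0, 83.1]
wrist_force: [0.5, 0.5, -1.5]
opening: 0.0108
grasp_force: 19.9
```

```bash
python3 tilt.py pics/lift3.png; python3 -c "
from h import *;print(bot.get_obs()['wrist_force'],bot.get_obs()['opening'])"
```

```text
[-0.5196046   0.20902979 -0.83802186] 0.010591687020516417
```

View pics/lift3.png

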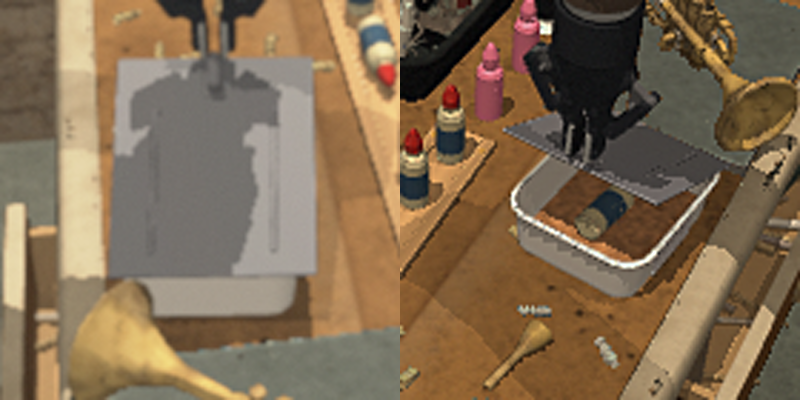

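Run:
```python
from h import *
for u in[(198,316),(180,316),(216,316),(198,328),(217,320)]: print(u,onz("scene",u,0)[:2].round(3))
print("neck",onz("scene",(188,287),.11)[:2].round(3))
```

```text
(198, 316) [0.547 0.257]
(180, 316) [0.585 0.277]
(216, 316) [0.51  0.236]
(198, 328) [0.529 0.281]
(217, 320) [0.502 0.243]
neck [0.561 0.251]
```

Request:
send_rows(
  targets="0 0 -15 0 255;0 0 -30 0 255;0 0 -50 0 255;0 0 -75 0 255;0 0 -100 0 255;0 0 -130 0 255;0 0 -130 0 255",
  newtons=40,
)

```text
time: 9.57
ee_pos: [0.4383, -0.1817, 0.2903]
tcp_rot: [179.8, 0.1, 83.1]
wrist_force: [0.7, -0.9, -1.7]
opening: 0.01
grasp_force: 39.0
```

Request:
send_rows(
  targets="20 -3 0 0 255;55 -8 0 -1 255;100 -14 0 -2 255;150 -21 0 -3 255;200 -28 0 -4 255;250 -35 0 -5 255;300 -42 0 -6 255;345 -48 0 -6.9 255;375 -52 0 -6.9 255;387 -54 0 -6.9 255;387 -54 0 -6.9 255",
)

```text
time: 10.95
ee_pos: [0.4303, 0.2094, 0.287]
tcp_rot: [-180.0, 0.0, 90.1]
wrist_force: [0.0, -0.8, -1.7]
opening: 0.0098
grasp_force: 39.1
```

Run:
```python
from h import *
a=camera("side");b=camera("scene")
a=cv2.resize(a[100:310,160:340],(400,467));b=cv2.resize(b[160:370,150:330],(400,467))
cv2.imwrite("pics/hang.png",np.hstack([a,b]))
```

```text
(no output)
```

View pics/hang.png

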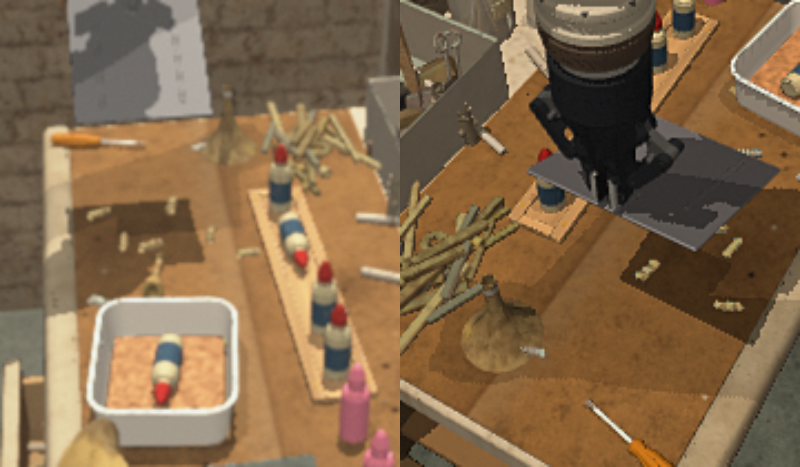

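Request:
send_rows(
  targets="0 0 50 0 255;0 0 100 0 255;0 0 150 0 255;0 0 175 0 255;0 0 190 0 255;0 0 200 0 255;0 0 210 0 255;0 0 220 0 255;0 0 230 0 255;0 0 240 0 255;0 0 250 0 255;0 0 258 0 255;0 0 264 0 255;0 0 268 0 255;0 0 268 0 255",
  newtons=20,
)

```text
time: 12.92
ee_pos: [0.4305, 0.2096, 0.0203]
tcp_rot: [180.0, -0.0, 90.0]
wrist_force: [-4.7, 1.0, 10.5]
opening: 0.0096
grasp_force: 39.4
```

Request:
send_rows(
  targets="0 0 0 0 150;0 0 0 0 100;0 0 0 0 100;0 0 -60 0 100;0 0 -120 0 60;-20 0 -180 0 0;-70 0 -229 0 0;-130 0 -229 0 0;-190 0 -229 0 0;-250 0 -229 0 0;-310 0 -229 0 0;-370 0 -229 0 0;-409 0 -229 0 0;-409 0 -229 0 0;-409 0 -229 0 0",
)

```text
time: 14.8
ee_pos: [0.4304, -0.1994, 0.2481]
tcp_rot: [-180.0, -0.0, 90.0]
wrist_force: [-0.2, -0.5, -0.5]
opening: 0.0853
grasp_force: 0.0
```

Run:
```python
from h import *
o=bot.get_obs();print(o["time"],o["ee_pos"].round(4),o["tcp_rot"].round(1))
T=wristT();np.save("T2.npy",T);I=camera("wrist");cv2.imwrite("pics/w2raw.png",I)
S=camera("scene");cv2.imwrite("pics/s2raw.png",S)
a=cv2.resize(I[0:420,90:560],(470,420));b=cv2.resize(S[210:370,170:330],(330,330))
C=np.zeros((420,800,3),np.uint8);C[:,:470]=a;C[:330,470:]=b
cv2.imwrite("pics/w2.png",C)
```

```text
14.8 [ 0.4304 -0.1994  0.2481] [-180.   -0.   90.]
```

View pics/w2.png

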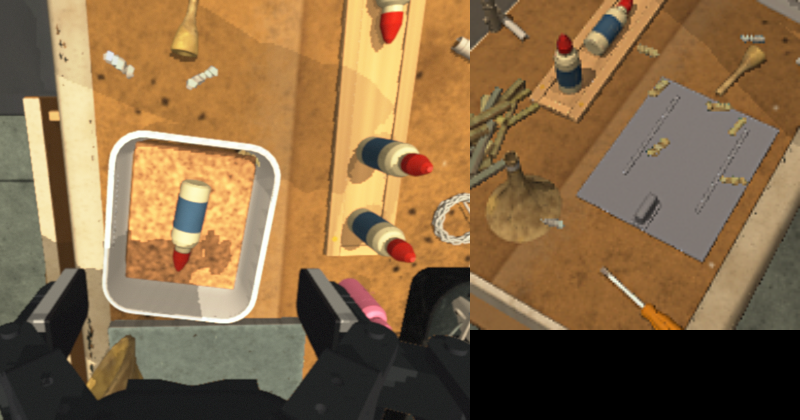

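Wrist crop (add 90 to columns): the spare bottle lies with its base at (288,182) and cap tip at (270,270). The lid is flat between the bell and the mouthpiece. I'll work out the axis of the spare bottle.

Run:
```python
from h import *
T=np.load("T2.npy")
for n,u,z in [("base",(288,182),.040),("captip",(270,270),.034),("shoulderL",(263,247),.03),("shoulderR",(287,248),.03),("blueL",(266,200),.034),("blueR",(298,204),.034)]:
    print(n,(onz("wrist",u,z,T)[:2]*1000).round(1))
I=cv2.imread("pics/w2raw.png");h=cv2.cvtColor(I,cv2.COLOR_BGR2HSV)
for nm,lo,hi in[("blue",(95,60,40),(125,255,200)),("red",(0,180,60),(6,255,255))]:
    m=cv2.inRange(h,lo,hi);m[:140]=0;m[290:]=0;m[:,:210]=0;m[:,350:]=0
    n,_,st,c=cv2.connectedComponentsWithStats(m);i=1+np.argmax(st[1:,4]);print(nm,c[i],st[i],(onz("wrist",c[i],.05 if nm=="blue" else .034,T)[:2]*1000).round(1))
```

```text
base [ 436.8 -208.6]
captip [ 417.4 -309.6]
shoulderL [ 409.9 -283.8]
shoulderR [ 436.2 -285. ]
blueL [ 414.1 -229.1]
blueR [ 447.4 -233.5]
blue [279.12086514 215.72391858] [264 198  32  34 786] [ 427.8 -240.9]
red [269.81818182 259.73181818] [263 250  17  21 220] [ 417.3 -297.2]
```

Request:
send_rows(
  targets="-40 -4 60 8 120;-83 -8 110 10.9 120;-83 -8 140 10.9 120;-83 -8 165 10.9 120;-83 -8 190 10.9 120;-83 -8 210 10.9 120;-83 -8 225 10.9 120;-83 -8 225 10.9 120;-83 -8 225 10.9 148;-83 -8 225 10.9 148;-83 -8 225 10.9 148",
  newtons=20,
)

```text
time: 16.27
ee_pos: [0.4227, -0.2829, 0.0238]
tcp_rot: [180.0, 0.0, 79.1]
wrist_force: [0.7, 0.4, 1.2]
opening: 0.0356
grasp_force: 0.1
```

Request:
send_rows(
  targets="0 0 0 0 160;0 0 0 0 160;0 0 0 0 161;0 0 0 0 161",
)

```text
time: 16.77
ee_pos: [0.4224, -0.2827, 0.0233]
tcp_rot: [-180.0, 0.0, 79.1]
wrist_force: [-0.1, -0.3, -0.1]
opening: 0.0312
grasp_force: 0.1
```

Request:
send_rows(
  targets="0 0 0 0 164;0 0 0 0 164",
)

```text
time: 17.02
ee_pos: [0.4224, -0.2827, 0.0233]
tcp_rot: [-180.0, 0.0, 79.1]
wrist_force: [-0.4, -0.0, 1.2]
opening: 0.0307
grasp_force: 4.6
```

Request:
send_rows(
  targets="0 0 0 0 168;0 0 0 0 168",
)

```text
time: 17.27
ee_pos: [0.4225, -0.2828, 0.0234]
tcp_rot: [180.0, 0.0, 79.1]
wrist_force: [-1.6, 0.7, 2.5]
opening: 0.0295
grasp_force: 15.5
```

Request:
send_rows(
  targets="0 0 0 0 164;0 0 -10 0 164;0 0 -20 0 164;0 0 -32 0 164;0 0 -45 0 164;0 0 -60 0 164;0 0 -75 0 164;0 0 -75 0 164",
)

```text
time: 18.27
ee_pos: [0.4231, -0.2832, 0.0999]
tcp_rot: [179.9, 0.1, 79.1]
wrist_force: [-0.9, 0.4, -0.5]
opening: 0.0305
grasp_force: 0.0
```

```bash
cat > ax.py <<'E'
from h import *
def proj(n,X):
    m=camera_model(n);P=np.linalg.inv(m["pose"]);c=P[:3,:3]@X+P[:3,3];u=m["K"]@c;return u[:2]/u[2]
def look(C,r=38,tag=None):
    I={n:camera(n) for n in("side","scene")}
    out={}
    for nm,rg in[("blue",[((95,50,25),(125,255,200))]),("red",[((0,170,50),(7,255,255)),((174,170,50),(180,255,255))])]:
        rays=[];px=[]
        for n,im in I.items():
            h=cv2.cvtColor(im,cv2.COLOR_BGR2HSV);m=sum(cv2.inRange(h,np.array(a),np.array(b)) for a,b in rg)
            u=proj(n,np.array(C));k=np.zeros_like(m);cv2.circle(k,tuple(int(v) for v in u),r,255,-1);m&=k
            N,_,st,c=cv2.connectedComponentsWithStats(m)
            if N<2: print(nm,n,"none");continue
            i=1+np.argmax(st[1:,4]);px.append((n,c[i].round(1).tolist(),st[i].tolist()));rays.append(ray(n,c[i]))
        print(nm,px)
        if len(rays)==2:
            x,e=tri(rays);out[nm]=x;print("  ->",x.round(3),round(e,4))
    if tag:
        cs=[]
        for n,im in I.items():
            u=proj(n,np.array(C)).astype(int);c=im[max(u[1]-50,0):u[1]+50,max(u[0]-50,0):u[0]+50];cs.append(cv2.resize(c,(400,400),interpolation=cv2.INTER_CUBIC))
        cv2.imwrite(tag,np.hstack(cs))
if __name__=="__main__":
    import sys
    o=bot.get_obs();print(o["time"],o["ee_pos"].round(4),o["opening"],o["grasp_force"])
    look([float(v) for v in sys.argv[1:4]],int(sys.argv[4]),sys.argv[5] if len(sys.argv)>5 else None)
E
python3 ax.py .423 -.265 .1 30 pics/sp1.png
```

```text
18.275 [ 0.4231 -0.2832  0.0999] 0.030532629712984323 0.0
blue [('side', [234.6, 263.8], [230, 260, 11, 9, 75]), ('scene', [335.6, 186.6], [329, 182, 13, 12, 77])]
  -> [ 0.425 -0.262  0.047] 0.0012
red side none
red [('scene', [341.7, 177.7], [338, 175, 7, 7, 19])]
```

```bash
cat > wb.py <<'E'
from h import *
def wl(zb,zr,xr,yr):
    T=wristT();I=camera("wrist");h=cv2.cvtColor(I,cv2.COLOR_BGR2HSV)
    for nm,lo,hi,z in[("blue",(95,60,25),(125,255,200),zb),("red",(0,170,50),(7,255,255),zr)]:
        m=cv2.inRange(h,lo,hi);N,_,st,c=cv2.connectedComponentsWithStats(m)
        for i in range(1,N):
            if st[i,4]>60:
                p=onz("wrist",c[i],z,T)
                if xr[0]<p[0]<xr[1] and yr[0]<p[1]<yr[1]: print(nm,st[i].tolist(),(p[:2]*1000).round(1))
    return I,T
if __name__=="__main__":
    I,T=wl(.05,.034,(.33,.53),(-.37,-.14));cv2.imwrite("pics/w3raw.png",I);np.save("T3.npy",T)
E
python3 wb.py
```

```text
blue [254, 161, 59, 65, 2776] [ 428.2 -261.9]
red [283, 255, 30, 37, 674] [ 427.1 -318.9]
```

Request:
send_rows(
  targets="-18 8 0 -9.5 120;-18 8 0 -9.5 120;-18 8 25 -9.5 120;-18 8 50 -9.5 120;-18 8 70 -9.5 120;-18 8 76 -9.5 120;-18 8 76 -9.5 155;-18 8 76 -9.5 168;-18 8 76 -9.5 168;-18 8 76 -9.5 168",
)

```text
time: 19.68
ee_pos: [0.4271, -0.3021, 0.0227]
tcp_rot: [180.0, 0.0, 88.6]
wrist_force: [-0.2, -1.2, -0.5]
opening: 0.0301
grasp_force: 19.9
```

Request:
send_rows(
  targets="0 0 -10 0 168;0 0 -20 0 168;0 0 -20 0 168",
)

```text
time: 20.05
ee_pos: [0.4275, -0.3024, 0.0437]
tcp_rot: [179.9, 0.1, 88.6]
wrist_force: [-0.5, -0.4, -0.3]
opening: 0.0305
grasp_force: 19.8
```

```bash
python3 wb.py; python3 ax.py .427 -.285 .05 34
```

```text
blue [239, 151, 82, 99, 7326] [ 428.3 -267.8]
red [261, 297, 45, 53, 1474] [ 427.8 -335.4]
20.1 [ 0.4273 -0.3022  0.043 ] 0.03031075688484272 19.848086977071944
blue [('side', [235.3, 258.3], [230, 255, 11, 8, 58]), ('scene', [336.6, 182.1], [330, 178, 12, 12, 76])]
  -> [ 0.426 -0.263  0.065] 0.0027
red [('side', [236.7, 275.8], [234, 272, 6, 9, 40]), ('scene', [342.8, 172.6], [340, 170, 6, 7, 19])]
  -> [ 0.426 -0.317  0.057] 0.0007
```

Request:
send_rows(
  targets="0 0 -20 0 165;0 0 -20 0 163;0 0 -20 0 163",
)

```text
time: 20.58
ee_pos: [0.4267, -0.3018, 0.0615]
tcp_rot: [-180.0, -0.0, 88.6]
wrist_force: [-1.6, 0.7, -0.4]
opening: 0.0309
grasp_force: 11.5
```

Request:
send_rows(
  targets="0 0 0 0 162;0 0 0 0 162;0 0 0 0 162",
)

```text
time: 20.95
ee_pos: [0.4268, -0.3018, 0.062]
tcp_rot: [-180.0, -0.0, 88.6]
wrist_force: [0.3, 0.2, -0.8]
opening: 0.0315
grasp_force: 7.1
```

```bash
python3 wb.py; python3 ax.py .427 -.285 .05 34
```

```text
blue [240, 150, 81, 98, 7321] [ 427.4 -271.8]
red [262, 298, 43, 54, 1522] [ 426.7 -348.5]
21.0 [ 0.4269 -0.3019  0.0621] 0.031434566605149816 7.141197413729969
blue [('side', [234.4, 252.2], [229, 249, 11, 9, 61]), ('scene', [337.1, 177.4], [331, 173, 12, 12, 81])]
  -> [ 0.425 -0.263  0.084] 0.002
red [('side', [236.3, 269.4], [234, 266, 6, 8, 39]), ('scene', [343.6, 167.2], [341, 165, 6, 6, 20])]
  -> [ 0.426 -0.318  0.078] 0.0005
```

Request:
send_rows(
  targets="0 0 10 0 162;0 0 10 0 161;0 0 10 0 161",
)

```text
time: 21.48
ee_pos: [0.4268, -0.3019, 0.0521]
tcp_rot: [-180.0, -0.0, 88.6]
wrist_force: [-0.6, 0.2, 0.1]
opening: 0.0313
grasp_force: 3.2
```

Request:
send_rows(
  targets="0 0 0 0 160;0 0 0 0 160",
)

```text
time: 21.72
ee_pos: [0.427, -0.302, 0.0525]
tcp_rot: [180.0, 0.0, 88.6]
wrist_force: [-0.7, 1.1, -0.9]
opening: 0.032
grasp_force: 0.2
```

```bash
python3 wb.py; python3 ax.py .427 -.285 .05 34
```

```text
blue [245, 143, 73, 87, 5718] [ 427.9 -264.1]
red [260, 299, 47, 69, 2456] [ 427.  -344.7]
21.775 [ 0.427  -0.302   0.0525] 0.031458965418250516 0.174358748496104
blue side none
blue [('scene', [335.7, 184.0], [329, 178, 14, 14, 104])]
red [('side', [236.1, 268.6], [234, 267, 5, 5, 17]), ('scene', [343.0, 168.6], [340, 165, 6, 8, 29])]
  -> [ 0.426 -0.313  0.077] 0.0006
```

Request:
send_rows(
  targets="0 0 0 0 168;0 0 0 0 168;0 0 -12 0 168;0 0 -12 0 163;0 0 -12 0 160;0 0 -12 0 160;0 0 -12 0 168;0 0 -12 0 168",
)

```text
time: 22.88
ee_pos: [0.4269, -0.3019, 0.0642]
tcp_rot: [-180.0, -0.0, 88.6]
wrist_force: [1.7, -0.5, 0.1]
opening: 0.0295
grasp_force: 0.0
```

```bash
python3 wb.py; python3 ax.py .427 -.285 .05 34
```

```text
blue [251, 185, 63, 75, 4606] [ 427.7 -284.1]
red [264, 315, 38, 55, 1504] [ 426.  -360.1]
22.925 [ 0.4269 -0.3019  0.0642] 0.0287628779292512 0.0
blue [('side', [234.8, 265.6], [231, 264, 9, 5, 25]), ('scene', [338.4, 180.5], [332, 175, 13, 13, 94])]
  -> [ 0.425 -0.28   0.057] 0.001
red [('side', [237.0, 278.9], [234, 276, 6, 7, 33]), ('scene', [344.7, 166.8], [343, 165, 4, 5, 13])]
  -> [ 0.427 -0.336  0.065] 0.0009
```

Request:
send_rows(
  targets="0 0 0 0 120;0 0 0 0 120;-15 0 0 0 120;-15 0 10 0 120;-15 0 18 0 120;-15 0 18 0 155;-15 0 18 0 168;-15 0 18 0 168;-15 0 18 0 168",
)

```text
time: 24.15
ee_pos: [0.4266, -0.3169, 0.0465]
tcp_rot: [180.0, 0.0, 88.6]
wrist_force: [-0.4, -0.1, 0.1]
opening: 0.0309
grasp_force: 21.0
```

Request:
send_rows(
  targets="0 0 0 0 163;0 0 0 0 161;0 0 0 0 161",
)

```text
time: 24.52
ee_pos: [0.4265, -0.3169, 0.0463]
tcp_rot: [-180.0, -0.0, 88.6]
wrist_force: [-0.6, -0.5, -0.4]
opening: 0.0314
grasp_force: 6.4
```

Request:
send_rows(
  targets="0 0 -5 0 161;0 0 -10 0 161;0 0 -15 0 161;0 0 -15 0 161",
)

```text
time: 25.02
ee_pos: [0.4268, -0.3171, 0.0619]
tcp_rot: [180.0, 0.0, 88.6]
wrist_force: [-0.3, -0.4, -0.6]
opening: 0.0316
grasp_force: 6.4
```

```bash
python3 ax.py .427 -.295 .06 34
```

```text
25.025 [ 0.4268 -0.3171  0.0619] 0.031613289588750336 6.408050948766686
blue [('side', [235.1, 260.9], [230, 259, 10, 6, 24]), ('scene', [339.2, 176.4], [333, 171, 13, 13, 98])]
  -> [ 0.425 -0.281  0.073] 0.0017
red [('side', [236.7, 273.6], [234, 271, 6, 6, 32]), ('scene', [346.3, 162.9], [343, 160, 6, 7, 25])]
  -> [ 0.426 -0.336  0.082] 0.0004
```

Request:
send_rows(
  targets="0 0 0 0 160;0 0 0 0 160",
)

```text
time: 25.38
ee_pos: [0.4265, -0.3169, 0.0612]
tcp_rot: [-180.0, -0.0, 88.6]
wrist_force: [-0.2, -0.1, 0.4]
opening: 0.0317
grasp_force: 0.4
```

Request:
send_rows(
  targets="0 0 0 0 159.5",
)

```text
time: 25.5
ee_pos: [0.4265, -0.3169, 0.0612]
tcp_rot: [-180.0, -0.0, 88.6]
wrist_force: [0.6, -0.1, 0.6]
opening: 0.032
grasp_force: 0.0
```

```bash
python3 ax.py .427 -.295 .06 34
```

```text
25.5 [ 0.4265 -0.3169  0.0612] 0.03203515824931836 0.00020263782209711044
blue [('side', [236.5, 267.6], [234, 267, 6, 2, 10]), ('scene', [340.2, 177.7], [334, 172, 13, 13, 100])]
  -> [ 0.426 -0.291  0.059] 0.0029
red [('side', [237.0, 279.1], [235, 276, 5, 7, 32]), ('scene', [346.7, 163.4], [344, 160, 5, 7, 20])]
  -> [ 0.426 -0.345  0.073] 0.0004
```

The bottle now leans at about 27° with its cap on the box's −y rim. I'll push the base along the cork with shut fingers so that it rides up against the wall.

Request:
send_rows(
  targets="0 0 0 0 110;0 0 0 0 110;0 0 -50 0 110;20 0 -80 0 160;70 -2 -80 0 255;96 -2 -50 0 255;96 -2 0 0 255;96 -2 30 0 255;96 -2 36 0 255;96 -2 36 0 255;84 -2 36 0 255;74 -2 36 0 255;64 -2 36 0 255;58 -2 36 0 255;52 -2 36 0 255;52 -2 36 0 255",
)

```text
time: 27.6
ee_pos: [0.4252, -0.2639, 0.0245]
tcp_rot: [-179.9, -0.2, 88.6]
wrist_force: [0.7, 6.4, -1.5]
opening: 0.0001
grasp_force: 3.0
```

```bash
python3 ax.py .427 -.315 .06 36
```

```text
27.6 [ 0.4252 -0.2639  0.0245] 6.255971117031629e-05 2.989083220018074
blue side none
blue [('scene', [344.8, 177.3], [343, 175, 4, 5, 10])]
red scene none
red [('side', [237.6, 279.3], [235, 277, 6, 6, 27])]
```

Request:
send_rows(
  targets="-5 0 0 0 255;-10 0 0 0 255;-15 0 0 0 255;-20 0 0 0 255;-20 0 0 0 255",
)

```text
time: 28.32
ee_pos: [0.4252, -0.2832, 0.0245]
tcp_rot: [-179.9, -0.1, 88.7]
wrist_force: [-0.0, -0.3, 0.7]
opening: 0.0
grasp_force: 0.3
```

```bash
python3 ax.py .427 -.325 .08 40 pics/lean.png
```

```text
28.325 [ 0.4252 -0.2832  0.0245] 3.1576396443785187e-05 0.26472973317140713
blue side none
blue [('scene', [346.0, 173.5], [346, 173, 1, 2, 2])]
red scene none
red [('side', [241.1, 273.6], [239, 270, 6, 7, 27])]
```

View pics/lean.png

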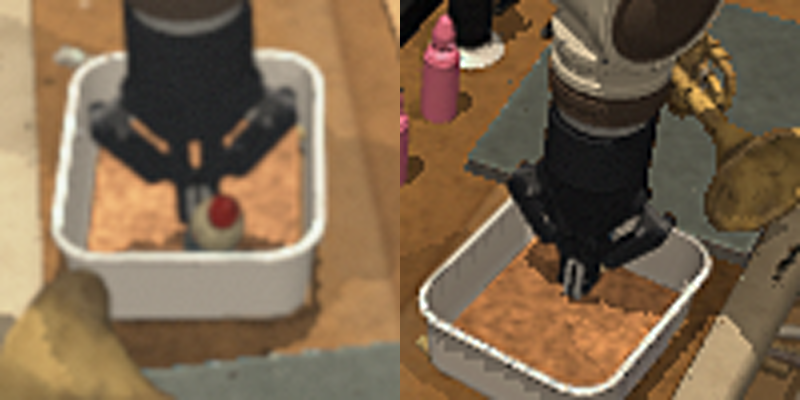

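Request:
send_rows(
  targets="-5 5 0 0 255;-10 5 0 0 255;-10 5 0 0 255",
)

```text
time: 28.8
ee_pos: [0.43, -0.2958, 0.0253]
tcp_rot: [180.0, 0.0, 88.5]
wrist_force: [0.4, -0.1, -0.2]
opening: 0.0003
grasp_force: 0.0
```

```bash
python3 ax.py .427 -.325 .08 40; python3 wb.py
```

```text
28.8 [ 0.43   -0.2958  0.0253] 0.00032194680346992323 0.0
blue [('side', [237.9, 281.4], [236, 280, 5, 3, 9]), ('scene', [330.0, 171.0], [330, 171, 1, 1, 1])]
  -> [ 0.447 -0.317  0.045] 0.0181
red scene none
red [('side', [246.6, 267.9], [244, 264, 6, 9, 43])]
blue [274, 352, 17, 34, 369] [ 429.9 -326.2]
```

Request:
send_rows(
  targets="5 0 0 0 255;30 0 -60 0 255;80 0 -120 0 180;80 0 -160 0 110",
)

```text
time: 29.45
ee_pos: [0.4316, -0.213, 0.1869]
tcp_rot: [-180.0, -0.0, 88.7]
wrist_force: [1.2, -1.0, 0.6]
opening: 0.0357
grasp_force: 0.0
```

```bash
python3 ax.py .427 -.325 .08 40
python3 - <<'E'
from ax import *
for z in(.018,.05,.11): print(proj("side",np.array([.427,-.32,z])),proj("scene",np.array([.427,-.32,z])))
E
```

```text
29.45 [ 0.4316 -0.213   0.1869] 0.03566886926369747 0.0
blue [('side', [238.3, 280.9], [233, 279, 11, 4, 35]), ('scene', [342.0, 176.0], [338, 171, 10, 10, 63])]
  -> [ 0.428 -0.319  0.042] 0.0015
red [('side', [236.8, 264.0], [234, 260, 7, 9, 40]), ('scene', [344.7, 160.8], [342, 156, 6, 9, 39])]
  -> [ 0.428 -0.323  0.1  ] 0.0006
[237.44356172 288.58411852] [341.18691811 181.37210646]
[236.92182059 278.91645458] [342.42943289 173.73319655]
[235.90063341 259.99424596] [344.88571602 158.63210804]
```

The spare bottle is standing upright in the box (label (0.428,−0.319), cap at z 0.10). Next I take it by the body from above and get the groove's line from the earlier wrist image.

Request:
send_rows(
  targets="-55 0 10 0 60;-107 0 20 0 60;-107 0 40 0 60;-107 0 80 0 60;-107 0 115 0 60;-107 0 129 0 60;-107 0 129 0 150;-107 0 129 0 255;-107 0 129 0 255;-107 0 129 0 255;-107 0 129 0 255",
  newtons=30,
)

```text
time: 30.92
ee_pos: [0.4301, -0.3225, 0.0577]
tcp_rot: [179.9, 0.1, 88.6]
wrist_force: [-0.6, -0.1, 7.1]
opening: 0.0311
grasp_force: 30.0
```

Run:
```python
from h import *
T=np.load("T2.npy");I=cv2.imread("pics/w2raw.png")
for row in(60,100,120):
    r=I[row].astype(int);g=np.abs(np.diff(r.sum(1)));k=[j for j in range(395,540) if g[j]>45];print(row,[(j,int(round(onz("wrist",(j,row),.012,T)[0]*1000)),int(g[j])) for j in k],round(onz("wrist",(450,row),.012,T)[1],3))
```

```text
60 [(428, 575, 65), (431, 578, 112), (432, 579, 125), (489, 635, 61), (490, 636, 127), (492, 638, 110), (506, 652, 66), (507, 652, 112), (508, 653, 46)] -0.092
100 [(424, 575, 49), (425, 576, 71), (427, 578, 50), (428, 579, 100), (429, 580, 108), (484, 636, 70), (485, 637, 153), (487, 639, 120), (500, 652, 48), (501, 653, 98), (502, 654, 46)] -0.13
120 [(421, 574, 55), (422, 575, 64), (426, 579, 94), (427, 580, 111), (428, 582, 55), (482, 637, 83), (483, 638, 107), (484, 639, 85), (485, 640, 74), (498, 654, 75), (499, 655, 65)] -0.15
```

Request:
send_rows(
  targets="0 0 -20 0 255;0 0 -60 0 255;0 0 -110 0 255;15 13 -150 0 255;50 44 -150 0 255;92 81 -150 0 255;134 118 -150 0 255;172 152 -150 0 255;198 175 -150 0 255;205 181 -150 0 255;205 181 -130 0 255;205 181 -90 0 255;205 181 -50 0 255;205 181 -20 0 255;205 181 -5 0 255;205 181 3 0 255;205 181 8 0 255;205 181 10 0 255;205 181 10 0 255",
)

```text
time: 33.3
ee_pos: [0.6158, -0.1216, 0.0478]
tcp_rot: [179.9, 0.0, 88.6]
wrist_force: [-2.6, 0.4, 5.2]
opening: 0.0315
grasp_force: 30.7
```

Request:
send_rows(
  targets="0 0 0 0 200;0 0 0 0 130;0 0 0 0 100;0 0 -30 0 100;0 0 -90 0 100;45 -2 -90 -2 100;94 -4 -80 -4.5 100;94 -4 -40 -4.5 100;94 -4 0 -4.5 100;94 -4 25 -4.5 100;94 -4 33 -4.5 100;94 -4 33 -4.5 160;94 -4 33 -4.5 255;94 -4 33 -4.5 255;94 -4 33 -4.5 255;94 -4 33 -4.5 255",
  newtons=20,
)

```text
time: 35.3
ee_pos: [0.6141, -0.0275, 0.014]
tcp_rot: [179.9, 0.0, 93.1]
wrist_force: [-0.8, 0.8, 3.0]
opening: 0.0311
grasp_force: 23.5
```

```bash
python3 ax.py .616 -.122 .06 20
```

```text
35.3 [ 0.6141 -0.0275  0.014 ] 0.03114638979748975 23.500339295715094
blue [('side', [297.2, 226.7], [295, 223, 7, 9, 40]), ('scene', [264.7, 184.8], [260, 180, 10, 10, 74])]
  -> [ 0.602 -0.155  0.06 ] 0.0001
red [('side', [305.9, 222.1], [304, 218, 5, 9, 36]), ('scene', [255.1, 182.4], [252, 178, 7, 9, 44])]
  -> [ 0.628 -0.145  0.065] 0.0005
```

```bash
python3 - <<'E'
from ax import *
for z in(.04,.098): print(proj("side",np.array([.616,-.122,z])).round(1),proj("scene",np.array([.616,-.122,z])).round(1))
E
python3 ax.py .616 -.122 .098 9
```

```text
[299.8 224.6] [255.  194.9]
[300.5 207.4] [254.3 180.4]
35.4 [ 0.6141 -0.0275  0.0139] 0.03080075574862272 23.631798243150115
blue [('side', [293.8, 202.4], [292, 201, 4, 3, 8]), ('scene', [260.8, 183.0], [260, 181, 3, 5, 13])]
  -> [ 0.595 -0.114  0.108] 0.0043
red [('side', [299.9, 209.0], [298, 205, 5, 8, 31]), ('scene', [255.0, 182.3], [252, 178, 7, 9, 45])]
  -> [ 0.614 -0.122  0.092] 0.0005
```

Request:
send_rows(
  targets="0 0 -15 0 255;0 0 -60 0 255;0 0 -120 0 255;0 0 -150 0 255;0 0 -150 0 255",
)

```text
time: 36.12
ee_pos: [0.6148, -0.0274, 0.1668]
tcp_rot: [179.7, 0.0, 93.1]
wrist_force: [-0.5, 1.0, -0.3]
opening: 0.0312
grasp_force: 23.1
```

Request:
send_rows(
  targets="-20 -15 0 0 255;-60 -45 0 1 255;-105 -78 0 2 255;-150 -112 0 3 255;-195 -145 0 4 255;-235 -175 0 4.5 255;-262 -195 0 4.5 255;-271 -202 0 4.5 255;-271 -202 30 4.5 255;-271 -202 60 4.5 255;-271 -202 85 4.5 255;-271 -202 95 4.5 255;-271 -202 101 4.5 255;-271 -202 106 4.5 255;-271 -202 111 4.5 255;-271 -202 116 4.5 255;-271 -202 120 4.5 255;-271 -202 120 4.5 255",
)

```text
time: 38.38
ee_pos: [0.4267, -0.309, 0.0432]
tcp_rot: [180.0, 0.0, 88.6]
wrist_force: [-0.4, 1.9, 3.2]
opening: 0.0312
grasp_force: 24.9
```

```bash
python3 ax.py .427 -.315 .06 36; python3 ax.py .616 -.122 .098 9
```

```text
38.375 [ 0.4267 -0.309   0.0432] 0.031173033447413553 24.886199285974726
blue [('side', [236.0, 266.0], [233, 264, 8, 4, 22]), ('scene', [339.4, 178.2], [333, 173, 13, 13, 99])]
  -> [ 0.426 -0.287  0.06 ] 0.0023
red [('side', [237.0, 279.1], [235, 276, 6, 7, 33]), ('scene', [344.8, 165.5], [344, 164, 3, 4, 6])]
  -> [ 0.428 -0.339  0.068] 0.0015
38.475 [ 0.4267 -0.309   0.0433] 0.031199639017556628 24.838395105907694
blue side none
blue [('scene', [260.8, 183.0], [260, 181, 3, 5, 13])]
red [('side', [299.9, 209.1], [298, 205, 5, 8, 30]), ('scene', [254.9, 182.3], [252, 178, 7, 9, 46])]
  -> [ 0.614 -0.122  0.092] 0.0003
```

Request:
send_rows(
  targets="0 0 0 0 150;0 0 0 0 110;0 0 -45 0 110;20 0 -90 0 160;75 -1 -70 0 255;92 -1 -20 0 255;92 -1 14 0 255;92 -1 19 0 255;92 -1 19 0 255;80 -1 19 0 255;70 -1 19 0 255;62 -1 19 0 255;55 -1 19 0 255;48 -1 19 0 255;41 -1 19 0 255;34 -1 19 0 255;27 -1 19 0 255;21 -1 19 0 255;15 -1 19 0 255;14 -1 19 0 255",
)

```text
time: 41.08
ee_pos: [0.4261, -0.2954, 0.0244]
tcp_rot: [180.0, 0.0, 88.6]
wrist_force: [0.5, 0.8, -0.9]
opening: 0.0001
grasp_force: 0.3
```

```bash
python3 ax.py .427 -.325 .08 40
```

```text
41.075 [ 0.4261 -0.2954  0.0244] 7.95134361029806e-05 0.277063433403546
blue [('side', [235.4, 281.1], [234, 279, 5, 4, 10]), ('scene', [363.0, 167.0], [363, 167, 1, 1, 1])]
  -> [ 0.4   -0.356  0.072] 0.0214
red scene none
red [('side', [245.0, 268.5], [242, 265, 7, 8, 39])]
```

Request:
send_rows(
  targets="5 4 0 0 255;30 4 -60 0 255;80 4 -120 0 180;80 4 -160 0 110",
)

```text
time: 41.68
ee_pos: [0.4317, -0.2133, 0.186]
tcp_rot: [180.0, -0.0, 88.7]
wrist_force: [1.3, -0.8, 0.0]
opening: 0.0353
grasp_force: 0.0
```

```bash
python3 ax.py .427 -.325 .08 40
```

```text
41.675 [ 0.4317 -0.2133  0.186 ] 0.03532398430936583 0.0
blue [('side', [236.2, 280.4], [231, 278, 11, 5, 45]), ('scene', [343.3, 175.0], [339, 170, 10, 10, 75])]
  -> [ 0.424 -0.321  0.046] 0.0007
red [('side', [234.6, 261.9], [232, 258, 6, 8, 35]), ('scene', [345.9, 158.5], [343, 154, 6, 9, 39])]
  -> [ 0.424 -0.324  0.108] 0.0008
```

Request:
send_rows(
  targets="-55 -2 10 0 60;-107 -6 20 0 60;-107 -6 40 0 60;-107 -6 80 0 60;-107 -6 115 0 60;-107 -6 128 0 60;-107 -6 128 0 150;-107 -6 128 0 255;-107 -6 128 0 255;-107 -6 128 0 255;-107 -6 128 0 255",
  newtons=30,
)

```text
time: 43.15
ee_pos: [0.4241, -0.3225, 0.0579]
tcp_rot: [179.9, 0.1, 88.6]
wrist_force: [0.5, -0.2, 6.6]
opening: 0.0312
grasp_force: 31.3
```

Request:
send_rows(
  targets="0 0 -20 0 255;0 0 -60 0 255;0 0 -110 0 255;0 0 -150 0 255;0 0 -150 0 255",
)

```text
time: 43.78
ee_pos: [0.4244, -0.3226, 0.21]
tcp_rot: [179.7, 0.2, 88.6]
wrist_force: [0.6, -0.5, -1.3]
opening: 0.0309
grasp_force: 30.6
```

```bash
python3 ax.py .427 -.322 .21 40
```

```text
43.775 [ 0.4244 -0.3226  0.21  ] 0.03089729748526186 30.582522505126235
blue [('side', [233.9, 232.3], [228, 226, 13, 13, 122]), ('scene', [349.6, 136.6], [345, 131, 11, 11, 92])]
  -> [ 0.425 -0.32   0.192] 0.001
red [('side', [232.0, 210.0], [229, 205, 7, 10, 47]), ('scene', [353.0, 118.2], [350, 113, 7, 10, 52])]
  -> [ 0.424 -0.32   0.254] 0.0007
```

Request:
send_rows(
  targets="20 12 0 0 255;65 38 0 0 255;118 69 0 0 255;170 100 0 0 255;222 131 0 0 255;268 158 0 0 255;298 176 0 0 255;307 181 0 0 255;307 181 10 0 255;307 181 50 0 255;307 181 95 0 255;307 181 130 0 255;307 181 146 0 255;307 181 153 0 255;307 181 158 0 255;307 181 161 0 255;307 181 161 0 255",
)

```text
time: 46.0
ee_pos: [0.6126, -0.0197, 0.0478]
tcp_rot: [179.8, 0.0, 88.6]
wrist_force: [-3.9, -1.5, 9.1]
opening: 0.0309
grasp_force: 31.5
```

```bash
python3 ax.py .612 -.02 .08 16; python3 ax.py .616 -.122 .098 9
```

```text
46.0 [ 0.6126 -0.0197  0.0478] 0.0309156851530242 31.522040389427275
blue [('side', [292.6, 204.0], [289, 201, 8, 7, 42]), ('scene', [235.8, 221.3], [232, 218, 11, 7, 39])]
  -> [ 0.614 -0.015  0.033] 0.0006
red [('side', [292.5, 187.2], [291, 184, 4, 7, 26]), ('scene', [234.7, 207.0], [232, 202, 7, 9, 34])]
  -> [ 0.613 -0.015  0.091] 0.0003
46.1 [ 0.6126 -0.0197  0.0478] 0.030964987556155926 31.522446481571933
blue [('side', [293.8, 205.2], [291, 201, 6, 9, 37]), ('scene', [260.8, 183.0], [260, 181, 3, 5, 13])]
  -> [ 0.596 -0.119  0.103] 0.0029
red [('side', [299.9, 209.0], [298, 205, 5, 8, 32]), ('scene', [254.9, 182.3], [252, 178, 7, 9, 46])]
  -> [ 0.614 -0.121  0.092] 0.0003
```

Request:
send_rows(
  targets="0 0 0 0 220;0 0 0 0 150;0 0 0 0 100;0 0 0 0 90;0 0 -30 0 90;0 0 -90 0 90;0 0 -150 0 90;-60 -100 -200 0 0;-100 -160 -230 0 0;-100 -160 -230 0 0;-100 -160 -230 0 0",
)

```text
time: 47.58
ee_pos: [0.4477, -0.1166, 0.2777]
tcp_rot: [179.8, 0.1, 88.5]
wrist_force: [-0.0, 0.3, 0.6]
opening: 0.0853
grasp_force: 0.0
```

Run:
```python
from h import *
o=bot.get_obs();print(o["time"],o["ee_pos"],o["wrist_force"])
a=camera("scene");b=camera("side")
a=cv2.resize(a[120:340,170:390],(400,400),interpolation=cv2.INTER_CUBIC);b=cv2.resize(b[140:330,170:360],(400,400),interpolation=cv2.INTER_CUBIC)
cv2.imwrite("pics/final.png",np.hstack([a,b]))
```

```text
47.575 [ 0.44768829 -0.1165789   0.27769924] [-0.0225108   0.34613632  0.60763723]
```

View pics/final.png

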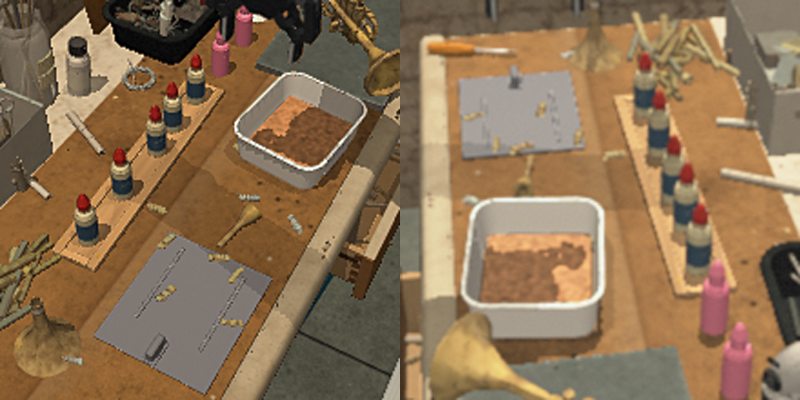

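Both views show five bottles upright in the groove and the lid flat on the bench. The bell and mouthpiece look unmoved, and the gripper is clear.

```bash
python3 -c "
from h import *
print(ticket.job_done())"
```

```text
the job is handed in; nothing more can be done
None
```

I handed the job in at about 48 s (limit 72 s) with all five bottles upright in the groove. The lid was tipped to about 24° on the far rim, then laid flat clear of the box; my first lift had raised it level, so I set it back on the box and lifted again. The bell and mouthpiece look unmoved in the last pictures, though I didn't measure them.

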